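Centre the wobbly bud vase on the parcel scale

TASK

The little vase stands off-centre on the round pan of the bench scale: with light taps or slow, gentle pushes of the fingertips, nudge it until it stands upright in the middle of the pan, wholly inside the ring marked there (seen from above, no part of the vase over the ring). It is fragile and wobbly: do not grip, lift or tip it over or knock it off the pan, and leave the other things on the bench where they are. Finish with the hand clear of everything.

Things in the scene. Friction and masses are not known exactly. Their poses are not given: they have to be found in the camera images.
- vase: White ceramic bud vase on the scale's pan: round, 70 mm high, flat foot 30 mm in diameter, widest (44 mm) 18 mm above its underside, narrowing to a 17 mm neck at 52 to 60 mm, with a 24 mm lip. Mass 0.12 to 0.22 kg. Origin at the centre of its underside, z up its axis. It slides under 1 to 2 N when pushed at its widest part or lower; pushed on its shoulder or neck it rocks and may topple. Over 12 N from the hand breaks it.
- pan: The round steel weighing pan, 140 mm in diameter, 8 mm thick, fixed and level on top of the scale. Origin at the centre of its upper face (63 mm above the bench), where the vase must stand; z up. A dark ring, 68 mm inside and 76 mm outside diameter, is marked flush on it around this centre. The directions of its x and y mean nothing.
- scale: The grey bench scale below the pan, fixed to the bench: 200 mm (its x) by 180 mm (its y), housing top 44 mm above the bench, display strip along its -x edge 47 mm high. Origin at the centre of its underside; the pan's centre lies 20 mm along its +x.
- spare: Another vase just like the first, standing on the bench beyond the scale; to be left alone. Origin at the centre of its underside.
- tape: A roll of packing tape lying flat on the bench beside the scale, 96 mm in diameter, 46 mm high; to be left alone. Origin at the centre of its underside.
- carton: A small closed carton on the bench beside the scale, 120 x 90 x 50 mm; to be left alone. Origin at the centre of its underside.
There are look-alikes about, which are no part of the job. Leave any blue or purple look-alike of the vase alone.

How it is judged:
By the outcome, as a careful person would: the job done as asked, in the order asked, and still so for the second after the job is handed in, with the robot touching nothing.
It also fails if it takes over 58 s, if anything falls off the work surface, if the arm or the gripper's body presses on something with over 40 N, if the wrist force passes 120 N, or if a joint passes its speed limit or range.

ROBOT

A 7-joint arm with a two-finger parallel gripper is mounted at the origin on the work surface. World frame = base frame: x ahead of the robot, y to its left, z up, the work surface at z = 0. Lengths are in mm, angles in rad, forces in N, time in s.
With the tool pointing down it reaches from about 350 to 900 mm from the base axis. Payload 19.9 kg.
Tool frame: the origin (TCP) lies on the centre line of the jaws, within the pads' length; the fingertips stand 25 mm ahead of it and the grasp point (between the pads) lies 6 mm ahead of it; z points along the fingers, y is the line along which they close (so a half turn about z gives the same grasp; the last joint's range is limited). The gripper opens to 85 mm and grips with 20 to 120 N. Pads are 22 mm wide; open, the fingers measure 114 mm over their backs; the gripper's body (76 mm by 85 mm) begins 54 mm behind the grasp point. The pads swing forward as they close: fully open they stand 13 mm farther back than shut.
Start: joints at [1.163, 0.417, -0.01, 1.614, 0.005, 1.111, -0.053], TCP at [223.556, -583.632, 256.26] pointing down, gripper open.
Joint ranges: [-2.81, 2.81], [-0.39, 2.02], [-1.27, 1.25], [0.06, 2.57], [-1.19, 4.33], [0.19, 2], [-2.82, 2.82]. Speed limits (rad/s): [1.89, 1.89, 2.39, 2.39, 3.01, 3.01, 3.01].

INTERFACE

Orientations are given as a unit quaternion [w, x, y, z].
In Python, from plant import bot, eoat, kinematics, viewer, spotter gives the robot as it stands. Calls block until the motion is done:
- bot.move_to(position, orientation): joint-space move of the TCP to a pose.
- bot.line_to(position, rotation=None, vel=150, max_force=None): straight line of the TCP; rotation=None keeps the orientation; vel is the mean speed in mm/s. With max_force (N) it stops when the force on the tool has changed by that much, and returns True; else False.
- bot.movej(angles): joint-space move.
- eoat.move_gripper(opening, newtons=None): finger opening in mm; newtons is the grip in N (None keeps the last); returns when the fingers have stopped.
- bot.hold(seconds).
- kinematics.solve_ik(position, orientation): joint angles nearest the present ones, or None.
- viewer.grab_frame(name): name is "scene" or "top"; returns a dict with "image" (400x640x3 uint8, red, green, blue), "fovy" (degrees; the focal length in pixels is half the picture's height over the tangent of half this angle, whatever the lens; pixels are square), "cx", "cy" (the principal point, pixels), "eye" and "rotation" of the camera in the world. Camera axes: x right, y up, looking along -z (the intrinsics and any distortion apply to the point x, -y, -z); pixel columns grow to the right and rows downward; lengths in mm; the calibration is good to about 2 mm. A picture is of the moment at which its call begins. There is no depth.
A pose or a line that the arm cannot do raises bot.PlanningError and nothing moves.
- bot.sign_off(): hands the job in; it is judged then, once.
Trained networks look in a picture, given as the dict that the camera call returned (one of the last four; its "shot" number tells which), for a name from the list of things; names that differ only in an ending like _2 or _b are one class to them, and where a whole thing is asked for, a point or a joint stands for the part that bears it (a point fixed in the world has none). Each returns a list of dicts, best first, with "p" (0 to 1); they miss things now and then, are a little off and sometimes report something else, mostly with a low value. They report only what shows in the picture. A call takes as long as a camera call. They do not tell look-alikes from the thing itself.
- spotter.boxes_of(query, picture): "bbox" ([left, top, right, bottom] in pixels, round what is visible of it).
- spotter.regions_of(query, picture): "pixels" (400x640 bool, what is visible of it) and "bbox" ([left, top, right, bottom] in pixels, round what is visible of it).
- spotter.place_of(query, picture): "location" ([column, row] in pixels: a listed point, or the origin of a listed thing).
Readings, each from a call of its own:
- bot.current_time(): time.
- bot.current_qpos(): joint angles.
- bot.current_joint_vel(): joint speeds.
- bot.current_tau(): joint torques, N m.
- bot.current_eef_pos(): TCP position.
- bot.current_tool_rot(): TCP orientation.
- bot.current_force(): force on the tool from outside, world axes, zero at the start.
- bot.current_wrist_torque(): the same for the moment, N m.
- bot.current_grip_width(): finger opening in mm.
- bot.current_finger_force(): force on a finger pad.
Only numpy, scipy, OpenCV 4.12 (cv2) and the standard library are available. Lean on these libraries where they do the work, as an engineer would, in place of code of your own. Each camera call takes 0.05 s, during which the arm holds its last target. There are 200 camera calls.

## Working session

There is one attempt and no reset: what is moved stays moved. The work goes in short steps, each a Python script; the robot and the scene stay as the last script left them, time stands still between calls to the robot, and variables do not carry over. Pictures are saved under pics/ and viewed, at most 10 in all, crops included, and the job is handed in when it is done.

```bash
mkdir -p pics; ls
cat > h.py <<'E'
import numpy as np, cv2
from plant import bot, eoat, kinematics, viewer, spotter
def ray(f,px):
    F=200/np.tan(np.radians(f["fovy"])/2)
    d=np.array([(px[0]-f["cx"])/F,-(px[1]-f["cy"])/F,-1.])
    return np.array(f["eye"]),np.array(f["rotation"]).reshape(3,3)@d
def onz(f,px,z):
    e,d=ray(f,px); return e+d*(z-e[2])/d[2]
def proj(f,P):
    F=200/np.tan(np.radians(f["fovy"])/2)
    c=np.array(f["rotation"]).reshape(3,3).T@(np.array(P,float)-np.array(f["eye"]))
    return np.array([f["cx"]+F*c[0]/-c[2],f["cy"]-F*c[1]/-c[2]])
def save(f,n): cv2.imwrite("pics/"+n,f["image"][:,:,::-1])
E
python3 - <<'E'
from h import *
np.set_printoptions(precision=1,suppress=True)
for c in("top","scene"):
    f=viewer.grab_frame(c); save(f,c+"0.png"); print(c,{k:v for k,v in f.items() if k!="image"})
    for q,z in(("vase",0),("vase",63),("pan",63),("scale",0),("spare",0),("tape",0),("carton",0)):
        for r in spotter.place_of(q,f)[:4]: print(q,z,round(r["p"],2),np.array(r["location"]),onz(f,r["location"],z))
print(bot.current_time(),bot.current_tool_rot())
E
```

```text
pics
top {'fovy': 56.40909233752328, 'cx': 321.0173584376321, 'cy': 192.67159108764648, 'eye': array([517.6,  45.4, 851. ]), 'rotation': array([ 0.7,  0. , -0. , -0.7]), 'shot': 1}Traceback (most recent call last):
  File "<stdin>", line 6, in <module>
  File "h.py", line 8, in onz
    e,d=ray(f,px); return e+d*(z-e[2])/d[2]
        ~~~^^^^^^
  File "h.py", line 6, in ray
    return np.array(f["eye"]),np.array(f["rotation"]).reshape(3,3)@d
                              ~~~~~~~~~~~~~~~~~~~~~~~~~~~~~~~^^^^^
ValueError: cannot reshape array of size 4 into shape (3,3)
```

```bash
sed -i 's/np.array(f\["rotation"\]).reshape(3,3)/R(f)/' h.py
cat >> h.py <<'E'
from scipy.spatial.transform import Rotation
def R(f):
    w,x,y,z=f["rotation"]; return Rotation.from_quat([x,y,z,w]).as_matrix()
E
python3 - <<'E'
from h import *
np.set_printoptions(precision=1,suppress=True)
for c in("top","scene"):
    f=viewer.grab_frame(c); save(f,c+"0.png"); print(c,{k:v for k,v in f.items() if k!="image"})
    for q,z in(("vase",63),("pan",63),("scale",0),("spare",0),("tape",0),("carton",0)):
        for r in spotter.place_of(q,f)[:4]: print(q,z,round(r["p"],2),np.array(r["location"]),onz(f,r["location"],z))
print(bot.current_time(),bot.current_tool_rot())
E
```

```text
top {'fovy': 56.40909233752328, 'cx': 321.0173584376321, 'cy': 192.67159108764648, 'eye': array([517.6,  45.4, 851. ]), 'rotation': array([ 0.7,  0. , -0. , -0.7]), 'shot': 2}
vase 63 0.92 [320.  211.1] [550.1  72.6  63. ]
vase 63 0.71 [328.1 282.8] [401.8  52.4  63. ]
vase 63 0.54 [254.3 259.4] [445.8 208.3  63. ]
pan 63 0.92 [332.2 195.6] [583.5  47.5  63. ]
spare 0 0.74 [357.6 132.7] [736.4  -8.2   0. ]
tape 0 0.8 [424.6 220.6] [ 536.4 -161.9    0. ]
carton 0 0.69 [248.7 205.5] [562.1 239.1   0. ]
scene {'fovy': 47.49654313743387, 'cx': 316.92758949407624, 'cy': 196.48090725276157, 'eye': array([ 911.1, -523.9,  778.5]), 'rotation': array([0.9, 0.4, 0.1, 0.3]), 'shot': 3}
vase 63 0.86 [259.7 191.3] [436.4   1.3  63. ]
vase 63 0.74 [323.8 194.3] [560.1  69.   63. ]
vase 63 0.71 [316.4 157.7] [482.3 162.1  63. ]
pan 63 0.79 [324.7 199.1] [569.3  57.8  63. ]
scale 0 0.77 [319.3 219.7] [562.3  48.    0. ]
spare 0 0.94 [374.7 273.8] [734.4 -14.7   0. ]
tape 0 0.65 [259.4 279.7] [ 544.7 -151.6    0. ]
carton 0 0.85 [360.4 171.2] [564.5 238.6   0. ]
0.8 [-0.   1.   0.2 -0. ]
```

View pics/top0.png

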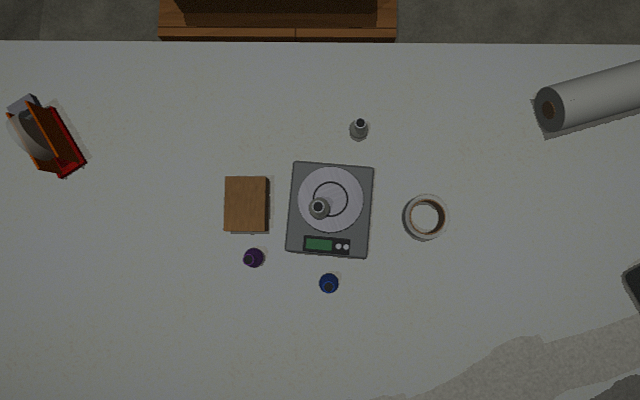

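View pics/scene0.png

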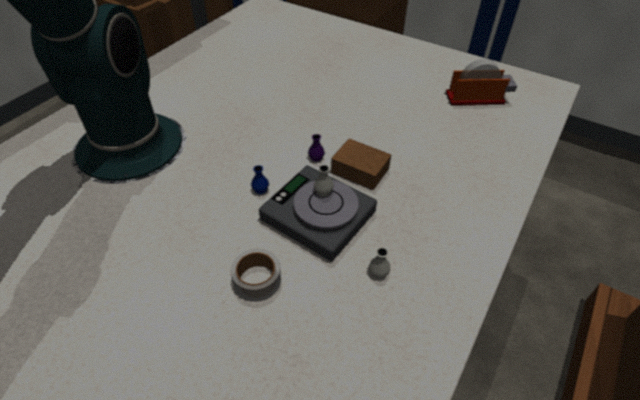

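```bash
cat >> h.py <<'E'
from scipy.optimize import least_squares
def circ(c,r,z,n=180):
    t=np.linspace(0,2*np.pi,n); return np.c_[c[0]+r*np.cos(t),c[1]+r*np.sin(t),0*t+z]
def pan_c(f):
    r=spotter.regions_of("pan",f)
    if not r: return None
    m=r[0]["pixels"].astype(np.uint8)
    h=cv2.convexHull(max(cv2.findContours(m,0,2)[0],key=cv2.contourArea))[:,0]
    W=np.array([onz(f,p,63)[:2] for p in h])
    s=least_squares(lambda q:np.hypot(*(W-q[:2]).T)-q[2],[*W.mean(0),70],loss="soft_l1"); return s.x
def sil(f,v,z0=63):  # silhouette of vase model at v
    pr=[(15,0),(22,18),(20,28),(8.5,52),(8.5,60),(12,68),(12,70)]
    P=np.vstack([circ(v,r,z0+z,60) for r,z in pr])
    px=np.array([proj(f,p) for p in P],np.float32); return px
def vase_c(f,guess,z0=63):
    c=[r for r in spotter.regions_of("vase",f)]
    if not c: return None
    g=proj(f,[*guess,z0+25])
    def d(r): b=r["bbox"]; return np.hypot((b[0]+b[2])/2-g[0],(b[1]+b[3])/2-g[1])
    r=min(c,key=d)
    if d(r)>25: return None
    ys,xs=np.nonzero(r["pixels"]); b=np.array([xs.min(),ys.min(),xs.max()+1,ys.max()+1])-.5
    def res(v): p=sil(f,v,z0); return np.r_[p.min(0),p.max(0)]-b
    s=least_squares(res,guess); return s.x,np.round(s.fun,1),r["p"]
def draw(f,pan,v,box,n,k=6):
    x0,y0,x1,y1=box; im=cv2.resize(np.ascontiguousarray(f["image"][y0:y1,x0:x1,::-1]),None,fx=k,fy=k,interpolation=2)
    im=cv2.convertScaleAbs(im,alpha=1.4)
    def pl(P,c):
        q=np.array([proj(f,p) for p in P]); q=((q-[x0,y0]+.5)*k).astype(np.int32); cv2.polylines(im,[q],True,c,1)
    for r in(70,38,34): pl(circ(pan,r,63),(0,255,0))
    if v is not None:
        for r,z in((22,81),(12,133),(15,63)): pl(circ(v,r,z),(0,0,255))
    cv2.imwrite("pics/"+n,im)
E
python3 - <<'E'
from h import *
np.set_printoptions(precision=1,suppress=True)
for c,b in(("top",(280,150,380,245)),("scene",(255,150,385,245))):
    f=viewer.grab_frame(c); p=pan_c(f); v=vase_c(f,(555,70)); print(c,p,v)
    draw(f,p[:2] if p is not None else (578,50),v[0] if v else None,b,c+"1.png")
E
```

```text
top [577.4  51.3  69.1] (array([555.,  70.]), array([1.9, 0.3, 2.2, 1.6]), 0.83)
scene [575.2  49.4  71.1] (array([555.,  70.]), array([-0.5,  1.3, -0.2,  1.6]), 0.58)
```

View pics/top1.png

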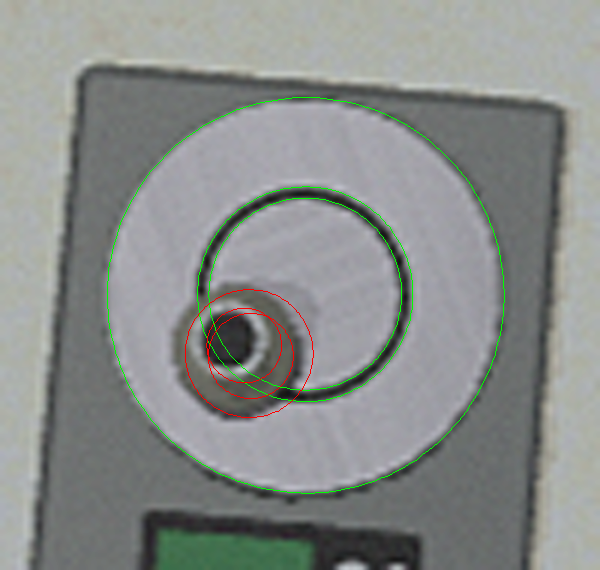

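View pics/scene1.png

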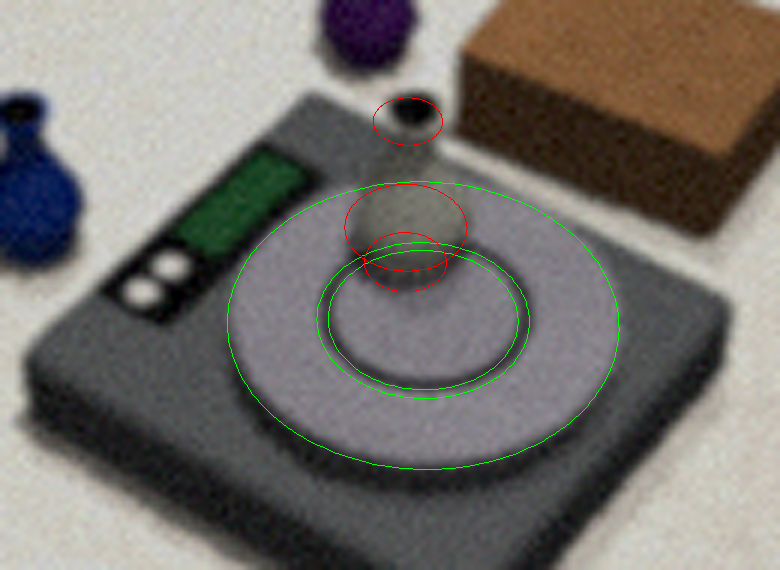

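```bash
sed -i 's/,np.float32); return px/); return px/; s/s=least_squares(res,guess)/s=least_squares(res,guess,diff_step=1e-3)/' h.py
cat >> h.py <<'E'
def quat(u):
    x=np.array([u[0],u[1],0.]); z=np.array([0,0,-1.]); M=np.c_[x,np.cross(z,x),z]
    q=Rotation.from_matrix(M).as_quat(); return [q[3],q[0],q[1],q[2]]
PAN=np.array([576.8,50.5])
E
python3 - <<'E'
from h import *
np.set_printoptions(precision=2,suppress=True)
V=[]
for c in("top","scene"):
    f=viewer.grab_frame(c); v=vase_c(f,(555,73)); print(c,v); V.append(v[0])
v=np.mean(V,0); d=PAN-v; u=d/np.hypot(*d); print(v,d,u)
s=v-u*48
for sg in(1,-1):
    for z in(250,96): print(sg,kinematics.solve_ik([*s,z],quat(sg*u)))
eoat.move_gripper(24); print(bot.current_grip_width(),bot.current_time())
E
```

```text
top (array([557.88,  74.29]), array([-0.1, -0.1,  0.1,  0.1]), 0.62)
scene (array([554.17,  74.8 ]), array([-0.6, -0.1,  0.6,  0.1]), 0.6)
[556.02  74.54] [ 20.78 -24.04] [ 0.65 -0.76]
1 [-1.11  0.45  1.09  1.87 -0.45  1.1  -2.28]
1 [-0.95  0.67  0.9   1.98 -0.7   0.84 -2.08]
-1 [ 0.46  0.39 -0.9   1.82  0.34  1.1   0.15]
-1 [ 0.31  0.59 -0.73  1.94  0.53  0.82  0.  ]
24.001903773312723 1.9083
```

Run:
```python
from h import *
np.set_printoptions(precision=2,suppress=True)
v=np.array([556.5,74.5]); d=PAN-v; u=d/np.hypot(*d); s=v-u*50; q=quat(-u)
bot.move_to([*s,260],q)
print(bot.current_time(),bot.line_to([*s,96],vel=100,max_force=8),bot.current_eef_pos())
f0=np.array(bot.current_force())
e=PAN-u*(29.4+10)
print(bot.line_to([*e,96],vel=12,max_force=6),bot.current_eef_pos(),bot.current_force()-f0,bot.current_time())
for c,b in(("top",(280,150,380,245)),("scene",(255,150,385,245))):
    f=viewer.grab_frame(c); r=vase_c(f,PAN-u*10); print(c,r); draw(f,PAN,r[0] if r else None,b,c+"2.png")
```

```text
4.5833 False [524.44 112.71  96.44]
False [551.36  80.6   96.01] [ 0.49  0.56 -0.13] 10.025
top None
scene (array([568.8 ,  59.19]), array([-0.8, -1.3,  0.8,  1.2]), 0.97)
```

View pics/scene2.png

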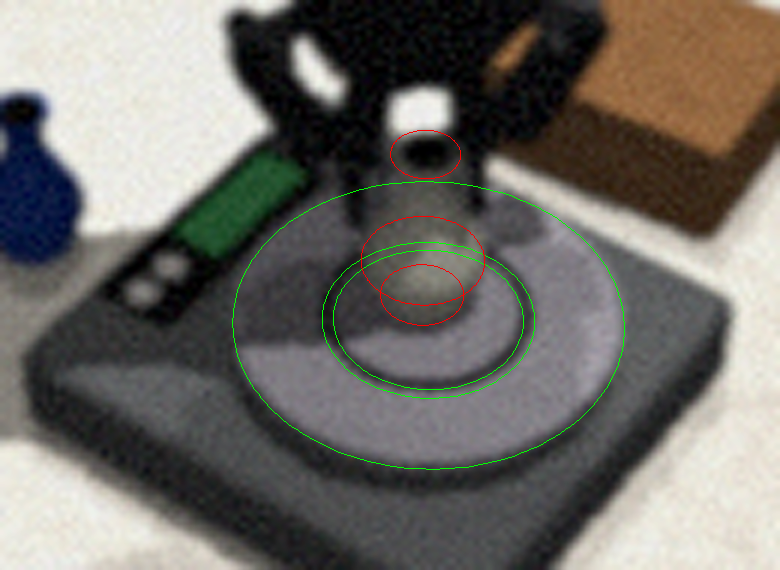

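Run:
```python
from h import *
np.set_printoptions(precision=2,suppress=True)
v=np.array([556.5,74.5]); d=PAN-v; u=d/np.hypot(*d)
e=PAN-u*(29.4-.5)
print(bot.line_to([*e,96],vel=8,max_force=6),bot.current_eef_pos(),bot.current_time())
b=PAN-u*75
bot.line_to([*b,96],vel=25); bot.line_to([*b,230],vel=100)
bot.line_to([*(PAN-u*60+[-130,-150]),260],vel=150) if 0 else bot.move_to([380,250,280],quat(-u))
for c,bx in(("top",(280,150,380,245)),("scene",(255,150,385,245))):
    f=viewer.grab_frame(c); r=vase_c(f,PAN); print(c,pan_c(f),r,bot.current_time()); draw(f,PAN,r[0] if r else None,bx,c+"3.png")
```

```text
False [558.15  72.55  96.01] 11.6917
top [577.38  51.24  69.36] (array([579.14,  48.88]), array([ 0.4, -0.1, -0.4,  0.1]), 0.76) 16.1833
scene [574.87  48.61  70.33] (array([575.13,  50.87]), array([-0.4,  0.2,  0.4, -0.2]), 0.65) 16.3333
```

View pics/top3.png

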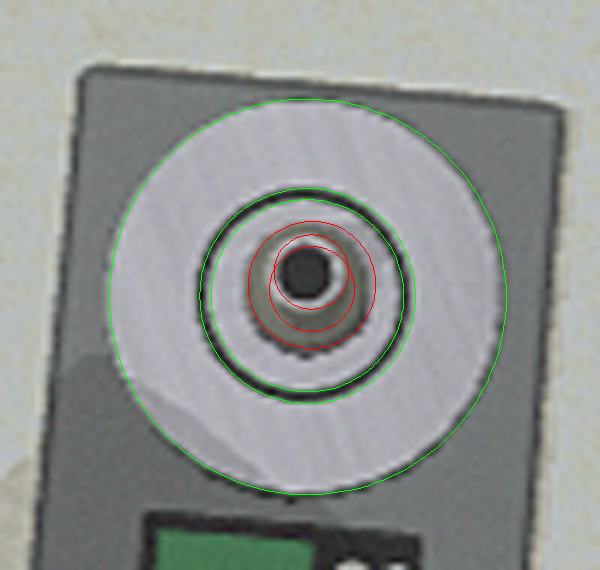

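View pics/scene3.png

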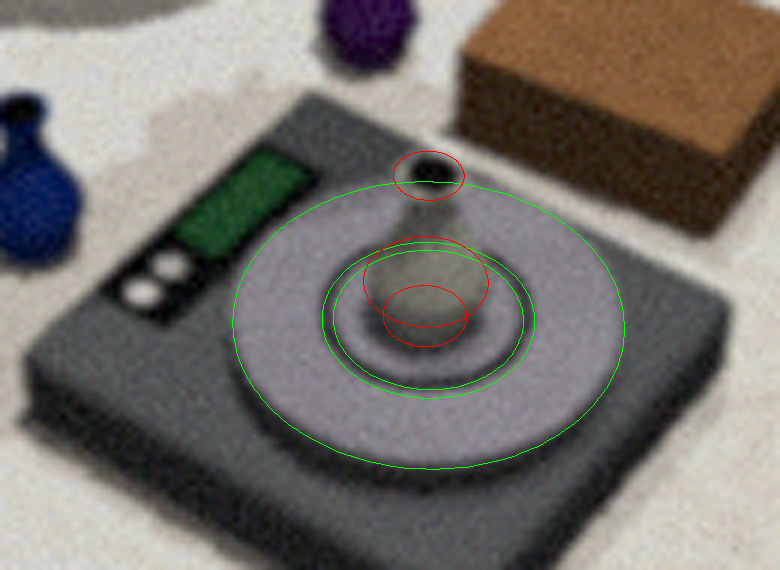

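The pictures show the vase upright in the centre of the ring. In the top crop the body is at about (306, 290) and the ring centre at about (304, 295), so it sits within about 3 mm of centre and well inside the ring. The hand is clear.

```bash
python3 -c "
from h import *
bot.hold(0.5); print(bot.current_eef_pos(), bot.sign_off(), bot.current_time())"
```

```text
the job is handed in; nothing more can be done
the job is handed in; nothing more can be done
```

The vase stands upright in the middle of the pan, about 3 mm off centre by the cameras and wholly inside the ring. The hand is clear, and I handed the job in at about 17 s; the verdict was not reported.

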